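# Coax the key home in the sticky lock box and hold the latch drawn

## Robot

A 6-joint arm with a two-finger parallel gripper is mounted at the origin on a cart in front of the work surface, level with it; the furniture and walls round the work are solid. World frame = base frame: x ahead of the robot, y to its left, z up, the work surface at z = 0. Lengths are in mm, angles in rad, forces in N, time in s.
With the tool pointing down it reaches from about 300 to 775 mm from the base axis. Payload 14.6 kg.
Tool frame: the origin (TCP) lies at the very end of the fingers, on their centre line; the grasp point (between the pads) lies 19 mm behind it; z points along the fingers, y is the line along which they close (so a half turn about z gives the same grasp; the last joint's range is limited). The gripper opens to 94 mm and grips with 3 to 60 N. Pads are 16 mm wide; open, the fingers measure 119 mm over their backs; the gripper's body (75 mm by 177 mm) begins 78 mm behind the grasp point.
Start: joints at [-1.238, 0.3, 1.521, -0, 1.321, -0.067], TCP at [214.071, -506.619, 205.446] pointing down, gripper open.
Joint ranges: [-3.03, 3.03], [-0.79, 2.21], [0.23, 2.52], [-1.04, 4.18], [0, 3.07], [-2.55, 2.55]. Speed limits (rad/s): [2.22, 2.22, 2.57, 3.14, 3.14, 3.14].

## Interface

Orientations are given as [roll, pitch, yaw] about the fixed x, y, z axes, in that order (R = Rz(yaw) Ry(pitch) Rx(roll)).
In Python, from cell import manip, camera, get_calibration gives the robot as it stands. The module is installed in compiled form; this text tells all that it offers.
- The arm moves only by the tool jog_arm, never from a script. Its argument "plan" is one flat list of numbers, 6 for each row, row after row: the shift along the world's x, y, z in m, then the turn, a rotation vector about the world's x, y, z in degrees. A call has 1 to 20 rows; each row is the pose to reach, as a shift and turn from the pose commanded when the call began; what a row does not reach only later rows make up. A row lasts 1/10 s, in which the tool goes at most 50 mm and 8.59 degrees, less where a joint would pass 70% of its speed; a pose out of reach is approached as far as the arm can. A call with a gripper value outside its range is refused whole. "claw" is the finger opening in m, from 0 to 0.094, set as the call begins (left out, the last holds). The fingers move at their own pace and stop on an object; "force" is the grip in N (left out, the last holds). Time passes only in rows, so rows that repeat a pose let the fingers close. It gives the time, the measured TCP pose, the force, the opening and the grip force at its end, in the units of the state.
- manip.read_state(): the state, without advancing time (a new reading comes with each control period).
- camera(name): name is "side" or "top"; returns (picture, depth): 384x512x3 uint8, red, green, blue; 384x512 float32, mm along the optical axis (not along the pixel's ray), 0 where there is no reading.
- get_calibration(name): a dict with "fx", "fy", "cx", "cy" (pixels), "origin" and "attitude" of the camera in the world. Camera axes: x right, y down, z forward; pixel columns grow to the right and rows downward; lengths in mm; the calibration is good to about 2 mm. A picture is of the moment at which its call begins. get_calibration takes no time and is no camera call.
- manip.sign_off(): hands the job in; it is judged then, once.
The state is a dict: "clock": time; "joints": joint angles; "qd": joint speeds; "effort": joint torques, N m; "eef_pos": TCP position; "eef_rot": TCP orientation; "wrist_force": force on the tool from outside, world axes, zero at the start; "moment": the same for the moment, N m; "finger_gap": finger opening in mm; "finger_force": force on a finger pad.
Only numpy, scipy, OpenCV 4.12 (cv2) and the standard library are available. Lean on these libraries where they do the work, as an engineer would, in place of code of your own. Each camera call takes 0.05 s, during which the arm holds its last target. There are 200 camera calls.

## Task

Take the key with the round bow out of the key stand and put it into the lock on the lid of the steel box; the pins stick, so press lightly and turn it a little to and fro until it drops fully home, never forcing it. Then turn it a quarter turn clockwise (seen from above), to the stop, and finish while still gripping the key and holding it turned, because the sprung latch closes again if you let go and I want to lift the lid. Leave the square-bowed key, the flower pot, the tape measure and the secateurs alone.

Things in the scene. Friction and masses are not known exactly. Their poses are not given: they have to be found in the camera images.
- key: the right key, upright in a stand slot, lower end 26 mm deep in it, 50 g. Origin: centre of its lower end; z up the shank, x along the bit's width. Bit 21 (x) x 4 (y) x 8 mm high; shank 5 mm thick up to 26 mm; stop collar 14 mm wide from 26 to 29 mm; neck 13 x 8 mm; black round bow above; top at 72 mm. Lift it 30 mm to clear the slot. Either way round is the same
- key_bow (a point): centre of that key's round bow, a disc of 32 mm diameter and 10 mm thickness, 56 mm above the key's lower end; grip it across its thickness (key y)
- spare_key: the other key, to be left in its slot: square bow 32 x 10 x 28 mm, bit 26.5 mm wide, otherwise like the right key. Which key stands in which slot varies
- key_stand: fixed wooden block 110 (x) x 36 (y) x 40 (z) mm with two slots 64 mm apart along its x, each 28 mm long (along x) and 7 mm wide. Origin at the centre of its underside
- lock_box: fixed grey steel box 154 x 204 x 60 mm high; the aluminium lock barrel (46 mm diameter, 34 mm high) stands on the lid, centred 30 mm from the box's centre towards its -x side. Origin at the centre of its underside
- lock_mouth (a point): centre of the keyway on the barrel's flat top face, 94 mm above the bench; axes as the box. The key goes straight down, its width along this x, either way round. A bow-tie slot 6 mm wide at the middle lets the key swing about 0.55 rad to each side. Home is 26 mm deep, the collar on the face; only from 21 mm depth on can the key turn. While turned it cannot come out
- lock_pins (a point): on the lock axis 8.5 mm below the face: a hidden disc of pins that stops the bit here. Its slot (6.2 x 25 mm, 4.5 mm thick) is turned at random by up to 0.42 rad to either side of the box's x and does not yield (0.15 N m friction; this point does not show its turn). With the key turned to within about 0.1 rad of it the bit drops through without force
- latch (a joint): sprung latch in the lock, its steel finger out at the barrel's side: 0 locked (finger to the box's -x), 1.0 rad drawn, at the stop. Only a key that is home turns it, clockwise: the key meets it at about 0.6 rad from the slot's x, the stop at about 1.6 rad; anticlockwise does nothing. Spring 0.012 N m at first, 0.08 at the stop; it closes when the key is let go
- clay_pot: bystander: terracotta flower pot, 95 mm diameter, 83 mm high. Origin at the centre of its underside
- tape_measure: bystander: tape measure 38 x 82 x 64 mm high. Origin near the centre of its underside
- secateurs: bystander: secateurs lying flat, 62 x 201 x 16 mm. Origin at the centre of its underside
Mind the look-alikes: they are no part of the job. Leave any orange or pink look-alike of the key alone.

How it is judged (in metres and radians):
On the way, in this order (a step that is already met when the one before it is completed fails the run):
1. the right key is held clear of the stand (contact force between the fingers and key above 0.5 N and height (world z) of key above 0.045 m), for 0.1 s.
2. the key is home in the lock, its collar on the face, the latch not yet drawn (z of key in the frame of lock_mouth below -0.0235 m and horizontal distance between key and lock_mouth below 0.004 m and angle between key's own z axis and vertical below 0.12 rad and value of joint latch below 0.3 rad), for 0.1 s.
At the end, for the whole second after the job is handed in: The key is at least 22.5 mm deep in the lock, within 5 mm of its axis, upright within 0.15 rad; the latch is drawn at least 0.87 rad; the fingers still grip the key (over 1 N) through the last second. Spare key moved under 10 mm, bystanders under 20 mm (value of joint latch above 0.87 rad and z of key in the frame of lock_mouth below -0.0225 m and horizontal distance between key and lock_mouth below 0.005 m and angle between key's own z axis and vertical below 0.15 rad and contact force between the fingers and key above 1 N and distance of spare_key from where it was at the start of the episode below 0.01 m and distance of each of clay_pot, tape_measure, secateurs from where it was at the start of the episode below 0.02 m); the arm keeps its last pose, push and grip.
It fails at once if the key is forced into the lock or jammed against the box (over 60 N) (contact force between key and lock_box above 60 N).
It fails at once if the spare key is moved (distance of spare_key from where it was at the start of the episode above 0.015 m).
It fails at once if a bystander is disturbed (distance of any of clay_pot, tape_measure, secateurs from where it was at the start of the episode above 0.03 m).
It also fails if it takes over 61 s, if anything falls off the work surface, if the arm or the gripper's body presses on something with over 40 N, if the wrist force passes 120 N, or if a joint passes its speed limit or range.

## Working session

There is one attempt and no reset: what is moved stays moved. The work goes in short steps, Python scripts to look and compute and a tool call to move; the robot and the scene stay as the last step left them, time stands still between calls to the robot, and variables do not carry over. Pictures are saved under pics/ and viewed, at most 10 in all, crops included, and the job is handed in when it is done.

Besides the shell and the picture viewer there is one more tool, called as name(argument=value, ...), one argument or row to a line, values as JSON. jog_arm: Moves the arm, as the interface text tells. Its arguments: {"type":"object","properties":{"plan":{"type":"array"},"claw":{"type":"number"},"force":{"type":"number"}},"required":["plan"]}

```bash
mkdir -p pics; python3 - <<'E'
from cell import manip,camera,get_calibration
import cv2,numpy as np
for n in ("top","side"):
    p,d=camera(n); np.savez(f"pics/{n}0.npz",p=p,d=d)
    cv2.imwrite(f"pics/{n}0.png",p[:,:,::-1]); print(n,get_calibration(n))
print(manip.read_state())
E
```

```text
top {'fx': 452.42647982292357, 'fy': 452.42647982292357, 'cx': 262.12270047365695, 'cy': 195.6154283173495, 'origin': array([ 451.3680029 ,  -63.33320355, 1753.27010015]), 'attitude': array([-3.09114978e+00,  2.84690833e-03, -1.58532957e+00])}
side {'fx': 429.73940840694604, 'fy': 429.73940840694604, 'cx': 251.57568278267993, 'cy': 192.20934655530968, 'origin': array([-444.09052491,  331.59854858,  615.19850544]), 'attitude': array([-2.03880386,  0.00748326, -1.93816189])}
{'clock': 0.1, 'joints': array([-1.23763013e+00,  3.00412553e-01,  1.52150622e+00,  3.09830351e-05,
        1.32071247e+00, -6.65621989e-02]), 'qd': array([-0.00095013,  0.0003373 , -0.00298081,  0.00133856, -0.00043643,
       -0.00045278]), 'effort': array([-2.15689070e-04, -5.32638216e+01, -3.53282368e+01,  7.08149979e-02,
        2.34627840e-02, -8.68050233e-05]), 'eef_pos': array([ 213.98988735, -506.41036769,  204.95011644]), 'eef_rot': array([-3.14055836e+00, -9.90246406e-05,  3.99720665e-01]), 'wrist_force': array([ 0.01866409,  0.08999084, -0.49081628]), 'moment': array([-0.04102896,  0.03515667,  0.00509945]), 'finger_force': 0.0, 'finger_gap': 93.66028663538903}
```

View pics/top0.png

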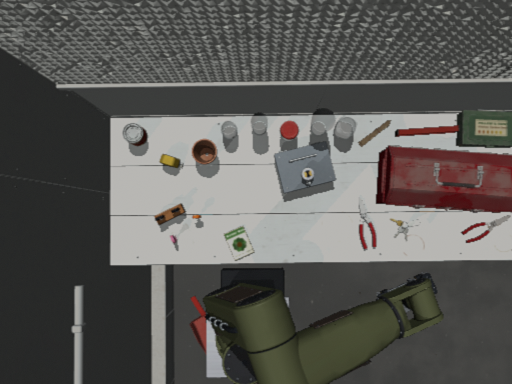

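View pics/side0.png

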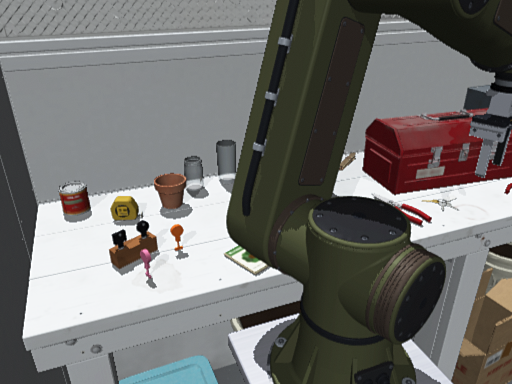

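The top view shows the stand at about (170,214) and the box at (305,170), barrel at (308,174). In the side view the stand is at (134,250), with the two keys at (120,238) and (143,228). The orange and pink look-alikes stand loose beside it. I'll enlarge these areas.

```bash
python3 - <<'E'
import cv2,numpy as np
t=np.load("pics/top0.npz")['p'][:,:,::-1]; s=np.load("pics/side0.npz")['p'][:,:,::-1]
z=lambda i,x,y,w,h,k:cv2.resize(i[y:y+h,x:x+w],None,fx=k,fy=k,interpolation=cv2.INTER_CUBIC)
a=z(t,145,195,50,37,8); b=z(t,270,140,66,62,6); c=z(s,100,210,65,62,6)
H=372
im=np.zeros((300+372,800,3),np.uint8)[:600]
a=z(t,145,197,50,35,8)  #400x280
b=z(t,270,142,66,60,6)  #396x360 
c=z(s,104,214,60,56,10)[:, :] #600x560
b=z(t,270,142,66,60,6)
im[0:280,0:400]=a; im[0:360,400:796]=b
c=z(s,104,214,60,56,5); im[290:570,0:300]=c
cv2.imwrite("pics/c0.png",im)
E
cat > h.py <<'E'
import numpy as np
from scipy.spatial.transform import Rotation as R
from cell import get_calibration
def ray(n,u,v):
    c=get_calibration(n); r=R.from_euler('xyz',c['attitude']).as_matrix()
    return np.array(c['origin']), r@np.array([(u-c['cx'])/c['fx'],(v-c['cy'])/c['fy'],1])
def atz(n,u,v,z):
    o,d=ray(n,u,v); return o+d*(z-o[2])/d[2]
def atd(n,u,v,dep):
    o,d=ray(n,u,v); return o+d*dep
def proj(n,P):
    c=get_calibration(n); r=R.from_euler('xyz',c['attitude']).as_matrix()
    q=(np.atleast_2d(P)-c['origin'])@r; return np.c_[c['fx']*q[:,0]/q[:,2]+c['cx'],c['fy']*q[:,1]/q[:,2]+c['cy']]
E
```

```text
(no output)
```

View pics/c0.png

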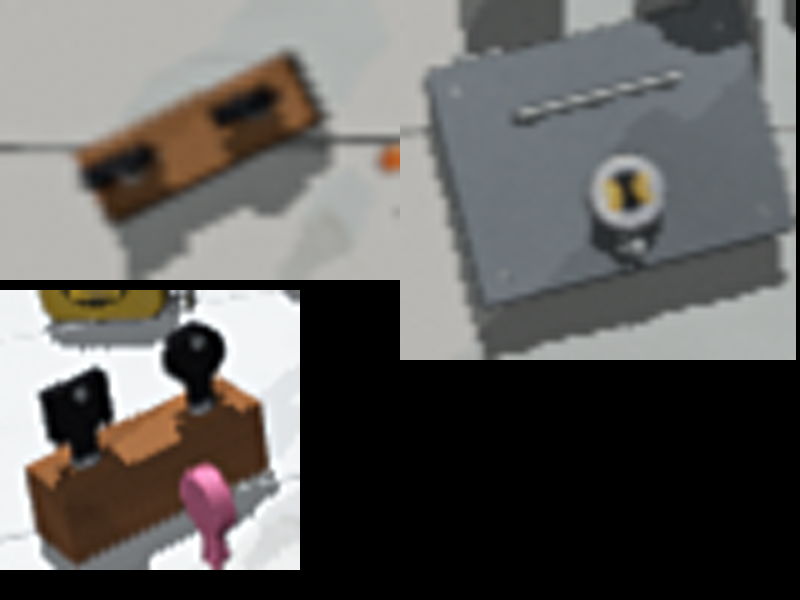

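The crop shows the round bow in the slot at the right of the top view, at about (175.8,209.9). The square bow is in the left slot. The barrel face is centred at about (308,173.7), with its bow-tie along the box's short side.

```bash
cat > m.py <<'E'
import cv2,numpy as np
from h import *
z=np.load("pics/top0.npz"); p,d=z['p'].astype(int),z['d']
v,u=np.mgrid[0:384,0:512]; o,D=ray("top",u.ravel(),v.ravel()) if 0 else (None,None)
c=get_calibration("top"); r=R.from_euler('xyz',c['attitude']).as_matrix()
P=(np.stack([(u-c['cx'])/c['fx'],(v-c['cy'])/c['fy'],np.ones_like(u,float)],-1)@r.T)*d[...,None]+c['origin']
def rect(mask,zz,n):
    vv,uu=np.where(mask); Q=np.array([atz("top",a,b,zz)[:2] for a,b in zip(uu,vv)]).astype(np.float32)
    print(n,len(Q),cv2.minAreaRect(Q),'medz',np.median(P[mask][:,2])); return Q
Z=P[...,2]
win=lambda a,b,e,f:(u>=a)&(u<=b)&(v>=e)&(v<=f)
rect(win(268,340,135,210)&(Z>52)&(Z<80),60,'lid')
rect(win(150,192,200,232)&(Z>30)&(Z<52),40,'stand')
q=win(296,320,164,180)&(Z>86); uu,vv=u[q],v[q]; print('barrel',uu.mean(),vv.mean(),q.sum(),atz("top",uu.mean(),vv.mean(),94),np.median(Z[q]))
for n,w in (('round',win(168,184,202,216)),('square',win(150,167,208,224))):
    q=w&(Z>66); print(n,q.sum(),Z[q].max() if q.any() else 0)
    q=w&(p.sum(-1)<150); print(n,q.sum(),u[q].mean(),v[q].mean())
for uv in ((175.75,209.9),(159.5,217.5)): print(atz("top",*uv,80))
for n,uv in (('orange',(197,217)),('pink',(174,239))): print(n,atz("top",*uv,50))
E
python3 m.py
```

```text
lid 2069 ((655.650146484375, -230.6579132080078), (248.9339141845703, 215.38888549804688), 89.13700866699219) medz 60.57198127356037
stand 226 ((474.9058532714844, 292.6993408203125), (35.71086120605469, 111.55229187011719), 25.831520080566406) medz 40.94731232166646
barrel 307.62626262626264 173.4848484848485 99 [ 614.28009543 -228.45774686   94.        ] 93.01776407134321
round 28 94.15633717997184
round 56 176.125 211.67857142857142
square 30 96.59137389798752
square 51 160.5686274509804 218.94117647058823
[487.68995274 260.45464739  80.        ]
[460.48104886 320.68734579  80.        ]
orange [460.47096816 186.41039862  50.        ]
pink [379.24227112 273.3666052   50.        ]
```

```bash
cat > m2.py <<'E'
exec(open('m.py').read().split("rect(win(268")[0].replace("print(n,len","print(n,len"))
Z=P[...,2]; win=lambda a,b,e,f:(u>=a)&(u<=b)&(v>=e)&(v<=f)
m=(win(266,342,135,212)&(Z>54)&(Z<68)).astype(np.uint8)
m=cv2.morphologyEx(m,cv2.MORPH_OPEN,np.ones((5,5),np.uint8))
n,l,s,_=cv2.connectedComponentsWithStats(m); k=1+np.argmax(s[1:,4]); rect(l==k,60,'lid')
for n,w in (('round',win(168,184,202,216)),('square',win(150,167,208,224))):
    q=w&(Z>66); uu,vv=u[q],v[q]; W=np.array([atz("top",a,b,86)[:2] for a,b in zip(uu,vv)]).astype(np.float32)
    print(n,uu.mean(),vv.mean(),cv2.minAreaRect(W))
# barrel face: bright/yellow/dark disc by fit of bright pixels
q=win(294,322,162,190)&(Z>82)&(Z<104); W=np.array([atz("top",a,b,94)[:2] for a,b in zip(u[q],v[q])]).astype(np.float32)
print('barrel',cv2.minEnclosingCircle(W),W.mean(0))
for y in range(163,186): print(' '.join('%3d'%x for x in p[y,298:320].mean(-1)),'|',' '.join('%3d'%x for x in Z[y,298:320]))
E
python3 m2.py
```

```text
lid 198 ((588.3634033203125, -172.66046142578125), (67.59133911132812, 56.511409759521484), 89.03401947021484) medz 60.826229467045664
round 174.96428571428572 209.57142857142858 ((487.97705078125, 262.4205322265625), (11.584290504455566, 29.609636306762695), 25.825796127319336)
square 159.3 217.36666666666667 ((461.1947326660156, 319.6687927246094), (9.922189712524414, 34.48432922363281), 25.819049835205078)
barrel ((611.4747924804688, -228.67056274414062), 25.08077621459961) [ 613.6372  -228.33492]
117 117 117 117 117 116 114 116 117 111 104 103 103 103 103 103 104 104 105 105 105 106 |  59  65  66  60  57  66  57  58  62  63  59  56  50  58  64  56  63  57  65  63  60  50
116 115 115 115 115 115 116 118 117 110 104 103 103 103 103 102 103 104 104 103 104 104 |  62  58  62  59  62  60  59  61  52  66  61  58  57  65  55  60  64  54  61  59  62  57
117 117 116 116 116 115 116 116 111 105 103 104 103 103 103 102 103 103 104 103 104 104 |  65  59  64  58  61  52  55  60  61  61  61  61  57  64  63  55  57  68  62  52  55  54
117 118 116 117 116 114 114 110 103 100 100 100 101 103 104 
[... 2799 characters left out ...]
  90  53  45  45  44  57  72 105 148 122  59  75 102 103 103 103 103 103 103 |  60  62  57  59  52  61  57  60  67  79  60  79  72  57  63  55  59  63  63  62  61  68
117 112 107 102  83  55  48  48  79 100 105 133 116  75  98 103 103 103 103 103 104  99 |  64  53  67  56  51  56  56  69  61  79  66  71  72  58  60  59  62  64  61  62  65  66
107 105 105 104 102  98  84  53  52  59  67  84  91  98 103 103 102  98  89  78  69  64 |  63  57  59  61  59  60  61  61  64  64  61  64  77  55  63  62  60  61  52  69  57  61
104 105 105 105 104 105 102  84  53  47  51  53  77  98  91  77  68  64  65  71  78  79 |  61  64  55  57  58  62  62  55  63  67  64  66  67  61  60  58  63  60  45  -5   3  -4
```

```bash
cat >> m2.py <<'E'
print('---')
g=cv2.medianBlur(Z.astype(np.float32),3)>45
def fit(pts,n,horizontal):
    W=np.array([atz("top",a,b,60)[:2] for a,b in pts]); k=np.ones(len(W),bool)
    i,j=(1,0) if horizontal else (0,1)
    for _ in range(5):
        c=np.polyfit(W[k,i],W[k,j],1); e=W[:,j]-np.polyval(c,W[:,i]); k=abs(e)<max(2.5,1.5*np.median(abs(e)))
    print(n,'slope->deg',np.degrees(np.arctan(c[0])),'n',k.sum(),len(k),c)
fit([(264+np.argmax(g[y,264:300])-.5,y) for y in range(158,190)],'left',0)
fit([(345-np.argmax(g[y,345:310:-1])+.5,y) for y in range(150,184)],'right',0)
fit([(x,205-np.argmax(g[205:180:-1,x])+.5) for x in range(288,330)],'bottom',1)
E
python3 m2.py | sed -n '/---/,$p'
```

```text
Traceback (most recent call last):
  File "m2.py", line 10, in <module>
    q=win(294,322,162,190)&(Z>82)&(Z<104); W=np.array([atz("top",a,b,94)[:2] for a,b in zip(u[q],v[q])]).astype(np.float32)
                                                       ~~~^^^^^^^^^^^^^^
  File "h.py", line 8, in atz
    o,d=ray(n,u,v); return o+d*(z-o[2])/d[2]
        ~~~^^^^^^^
  File "h.py", line 5, in ray
    c=get_calibration(n); r=R.from_euler('xyz',c['attitude']).as_matrix()
ValueError: time passes only in moves, steps and waits
```

```bash
sed -i 's/^from cell import get_calibration/import functools, cell\nget_calibration=functools.cache(cell.get_calibration)/' h.py; python3 m2.py | sed -n '/---/,$p'
```

```text
---
left slope->deg 13.730474203187326 n 32 32 [ 2.44337278e-01 -2.74116024e+02]
right slope->deg 12.531449766390033 n 30 34 [ 2.22270612e-01 -4.69641026e+02]
bottom slope->deg -13.23514598129696 n 42 42 [-2.35195134e-01  5.11644211e+02]
```

jog_arm(
  plan=[0.2742, 0.7696, -0.045, 0, 0, 92.5, 0.2742, 0.7696, -0.045, 0, 0, 92.5, 0.2742, 0.7696, -0.045, 0, 0, 92.5, 0.2742, 0.7696, -0.045, 0, 0, 92.5, 0.2742, 0.7696, -0.045, 0, 0, 92.5, 0.2742, 0.7696, -0.045, 0, 0, 92.5, 0.2742, 0.7696, -0.045, 0, 0, 92.5, 0.2742, 0.7696, -0.045, 0, 0, 92.5, 0.2742, 0.7696, -0.045, 0, 0, 92.5, 0.2742, 0.7696, -0.045, 0, 0, 92.5, 0.2742, 0.7696, -0.045, 0, 0, 92.5, 0.2742, 0.7696, -0.045, 0, 0, 92.5, 0.2742, 0.7696, -0.045, 0, 0, 92.5, 0.2742, 0.7696, -0.045, 0, 0, 92.5, 0.2742, 0.7696, -0.045, 0, 0, 92.5, 0.2742, 0.7696, -0.045, 0, 0, 92.5, 0.2742, 0.7696, -0.045, 0, 0, 92.5, 0.2742, 0.7696, -0.045, 0, 0, 92.5, 0.2742, 0.7696, -0.045, 0, 0, 92.5, 0.2742, 0.7696, -0.045, 0, 0, 92.5],
  claw=0.05,
  force=30,
)

```text
clock: 2.1
eef_pos: [488.1, 261.9, 160.6]
eef_rot: [-3.141, 0.0, 2.013]
wrist_force: [0.6, 0.4, -0.1]
finger_gap: 49.8
finger_force: 0.0
```

jog_arm(
  plan=[0, 0, -0.04, 0, 0, 0, 0, 0, -0.075, 0, 0, 0, 0, 0, -0.1, 0, 0, 0, 0, 0, -0.109, 0, 0, 0, 0, 0, -0.109, 0, 0, 0, 0, 0, -0.109, 0, 0, 0],
)

```text
clock: 2.7
eef_pos: [489.0, 262.9, 52.9]
eef_rot: [3.14, 0.0, 2.014]
wrist_force: [-0.4, 1.0, 0.5]
finger_gap: 49.8
finger_force: 0.0
```

jog_arm(
  plan=[0, 0, 0, 0, 0, 0, 0, 0, 0, 0, 0, 0, 0, 0, 0, 0, 0, 0, 0, 0, 0, 0, 0, 0, 0, 0, 0, 0, 0, 0, 0, 0, 0, 0, 0, 0],
  claw=0.004,
  force=30,
)

```text
clock: 3.3
eef_pos: [488.3, 263.0, 51.5]
eef_rot: [3.142, 0.0, 2.014]
wrist_force: [0.1, -0.9, 0.5]
finger_gap: 10.0
finger_force: 30.0
```

jog_arm(
  plan=[0, 0, 0.01, 0, 0, 0, 0, 0, 0.03, 0, 0, 0, 0, 0, 0.05, 0, 0, 0, 0, 0, 0.08, 0, 0, 0, 0, 0, 0.11, 0, 0, 0, 0, 0, 0.13, 0, 0, 0, 0, 0, 0.13, 0, 0, 0, 0, 0, 0.13, 0, 0, 0],
)

```text
clock: 4.1
eef_pos: [488.1, 262.9, 181.2]
eef_rot: [-3.141, 0.0, 2.014]
wrist_force: [-0.1, -0.1, -0.7]
finger_gap: 9.9
finger_force: 30.0
```

```bash
python3 - <<'E'
from cell import camera,manip
import cv2,numpy as np
from h import *
s=manip.read_state(); print(s['eef_pos'],s['finger_gap'],s['finger_force'],s['joints'])
p,d=camera("side"); np.savez("pics/side1.npz",p=p,d=d)
u,v=proj("side",np.array(s['eef_pos']))[0]; print(u,v)
x,y=int(u)-40,int(v)-35; print(x,y)
cv2.imwrite("pics/s1.png",cv2.resize(p[max(y,0):y+75,max(x,0):x+100,::-1],None,fx=8,fy=8,interpolation=cv2.INTER_CUBIC))
E
```

```text
[488.06014995 262.87576699 181.19453232] 9.858333763908124 29.999870359897614 [ 4.28001655e-01  3.30059843e-01  1.53918400e+00 -2.90486312e-05
  1.27246582e+00 -1.54383011e-02]
136.1020597643332 185.97050669688386
96 150
```

View pics/s1.png

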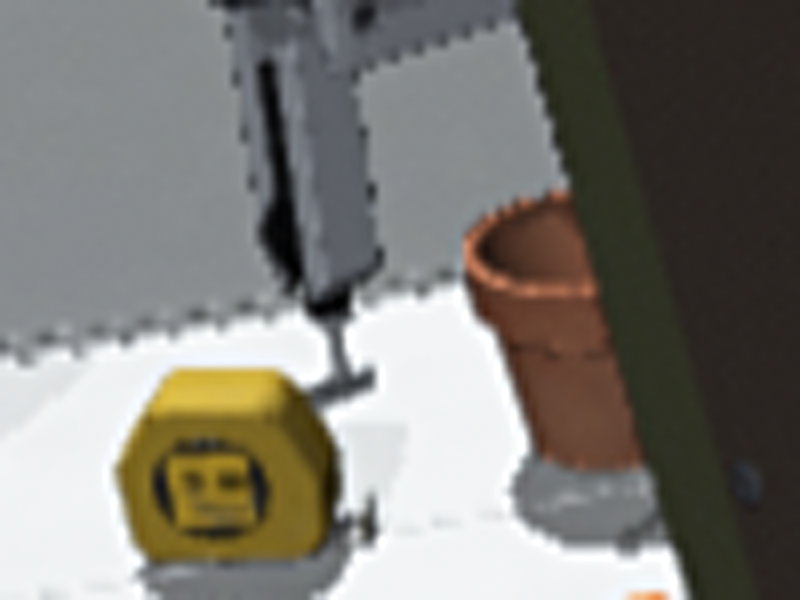

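```bash
python3 - <<'E'
from h import *
for dx in (-3,0,3):
  k=np.array([488.1,262.9,144.2])+dx*np.array([np.cos(2.014),np.sin(2.014),0])
  print(dx,proj("side",k), [ (proj("side",k+s*10.5*np.array([np.cos(2.014),np.sin(2.014),0]))-[96,150])*8 for s in(-1,1)], (proj("side",k+[0,0,29])-[96,150])*8, (proj("side",k)-[96,150])*8)
E
```

```text
-3 [[139.20401866 199.65364663]] [array([[375.96598662, 385.10822706]]), array([[314.89066116, 409.51301012]])] [[333.1345434  309.09299215]] [[345.63214928 397.22917302]]
0 [[138.1113527  200.09025954]] [array([[367.34029927, 388.55492221]]), array([[306.03135202, 413.05305704]])] [[324.25452994 312.46104169]] [[336.89082163 400.72207631]]
3 [[137.01450333 200.52854408]] [array([[358.68180711, 392.01472569]]), array([[297.13789502, 416.60674893]])] [[315.34007197 315.84215549]] [[328.11602662 404.22835265]]
```

jog_arm(
  plan=[0.1259, -0.4913, 0, 0, 0, 77.7, 0.1259, -0.4913, 0, 0, 0, 77.7, 0.1259, -0.4913, 0, 0, 0, 77.7, 0.1259, -0.4913, 0, 0, 0, 77.7, 0.1259, -0.4913, 0, 0, 0, 77.7, 0.1259, -0.4913, 0, 0, 0, 77.7, 0.1259, -0.4913, 0, 0, 0, 77.7, 0.1259, -0.4913, 0, 0, 0, 77.7, 0.1259, -0.4913, 0, 0, 0, 77.7, 0.1259, -0.4913, 0, 0, 0, 77.7, 0.1259, -0.4913, 0, 0, 0, 77.7, 0.1259, -0.4913, -0.02, 0, 0, 77.7, 0.1259, -0.4913, -0.03, 0, 0, 77.7, 0.1259, -0.4913, -0.038, 0, 0, 77.7, 0.1259, -0.4913, -0.038, 0, 0, 77.7, 0.1259, -0.4913, -0.038, 0, 0, 77.7],
)

```text
clock: 5.75
eef_pos: [614.4, -227.6, 143.9]
eef_rot: [-3.141, 0.0, -2.912]
wrist_force: [-0.4, -0.6, -1.1]
finger_gap: 10.2
finger_force: 30.0
```

```bash
cat > look.py <<'E'
import sys; from cell import camera,manip
import cv2,numpy as np
from h import *
s=manip.read_state(); e=np.array(s['eef_pos']); print(e,s['eef_rot'],s['finger_gap'],s['joints'],s['wrist_force'],s['moment'])
out=[]
for n in("side","top"):
    p,d=camera(n); np.savez(f"pics/{n}_{sys.argv[1]}.npz",p=p,d=d)
    u,v=proj(n,e)[0]; x,y=max(int(u)-25,0),max(int(v)-30,0); print(n,u,v,'crop',x,y)
    out.append(cv2.resize(p[y:y+70,x:x+50,::-1],(400,560),interpolation=cv2.INTER_CUBIC))
cv2.imwrite(f"pics/l{sys.argv[1]}.png",np.hstack(out))
E
python3 look.py 2
```

```text
[ 614.36249125 -227.62803612  143.9219029 ] [-3.14138958e+00  2.74541472e-04 -2.91184957e+00] 10.170811894771639 [-4.10721721e-01  5.85040596e-01  1.25935905e+00  1.27887902e-06
  1.29685153e+00 -2.21126145e+00] [-0.35881548 -0.63268319 -1.13482567] [ 0.09345491 -0.15352322 -0.01204514]
side 300.621700579126 152.85234928756057 crop 275 122
top 308.7581995397087 172.07707347986621 crop 283 142
```

View pics/l2.png

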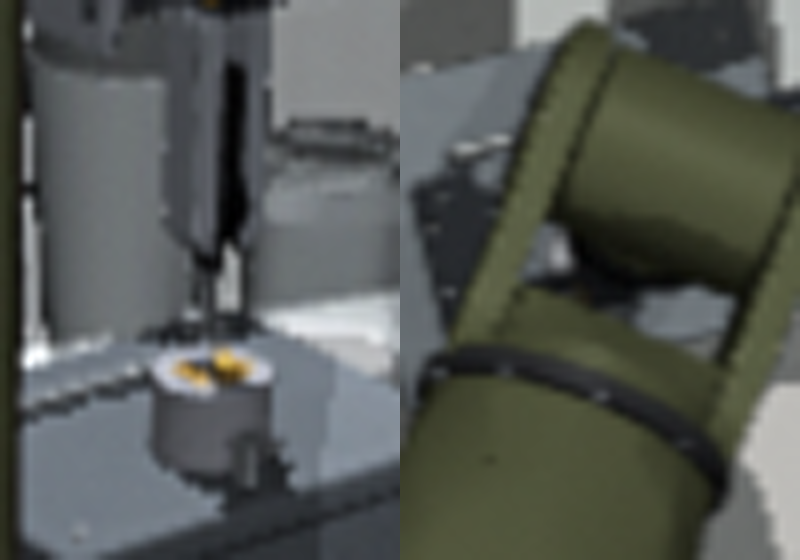

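```bash
cat > ov.py <<'E'
import sys,cv2,numpy as np; from h import *
f,ex,ey,ez,yaw=sys.argv[1],*map(float,sys.argv[2:6]); ux,uy=map(float,sys.argv[6:8])  # image, tcp, overlay mouth
p=np.load(f"pics/side_{f}.npz")['p']; x0,y0,w,h,k=285,138,34,44,13
im=cv2.resize(p[y0:y0+h,x0:x0+w,::-1],None,fx=k,fy=k,interpolation=cv2.INTER_CUBIC); im2=im.copy()
def dr(P,c):
    q=((proj("side",P)-[x0,y0]+.5)*k).astype(np.int32); cv2.polylines(im2,[q],True,c,1)
t=np.linspace(0,2*np.pi,40)
dr(np.c_[ux+23*np.cos(t),uy+23*np.sin(t),0*t+94],(0,0,255))
X=np.array([np.cos(yaw),np.sin(yaw),0])
b=np.array([ex,ey,ez-37])
Zv=np.array([0,0,1.])
dr(np.array([b-10.5*X,b+10.5*X,b+10.5*X+8*Zv,b-10.5*X+8*Zv]),(0,255,0))
dr(np.array([b,b+26*Zv]),(255,0,0)); dr(np.array([b+26*Zv-7*X,b+26*Zv+7*X,b+29*Zv+7*X,b+29*Zv-7*X]),(255,255,0))
cv2.imwrite(f"pics/ov{f}.png",cv2.resize(np.hstack([im,im2]),(800,int(800*h/(2*w)))))
E
python3 ov.py 2 614.4 -227.6 143.9 0.2297 614.2 -228.3
```

```text
(no output)
```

View pics/ov2.png

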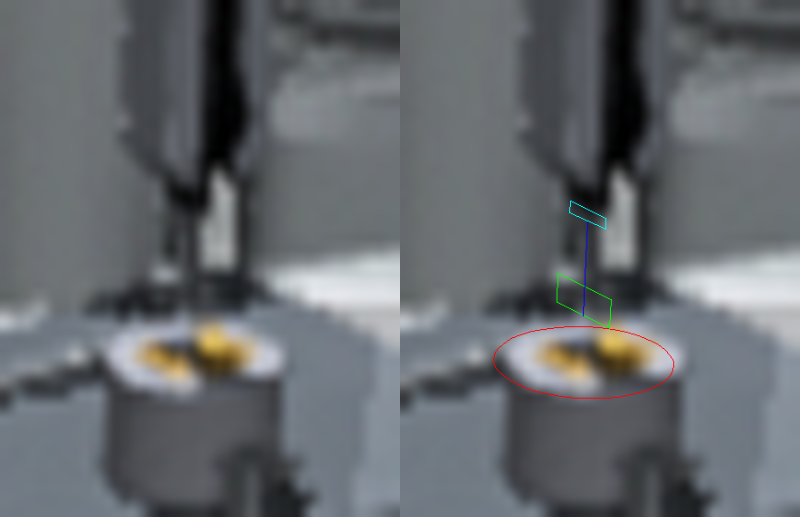

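The picture shows the key upright in the fingers over the barrel face, with the shank at x≈190 and the face centre at x≈194. That puts the lock 1 to 2 mm further towards -y than assumed, so I'll shift and feel downwards.

jog_arm(
  plan=[-0.0002, -0.0009, -0.005, 0, 0, 0, -0.0002, -0.0009, -0.009, 0, 0, 0, -0.0002, -0.0009, -0.011, 0, 0, 0, -0.0002, -0.0009, -0.012, 0, 0, 0, -0.0002, -0.0009, -0.013, 0, 0, 0, -0.0002, -0.0009, -0.0135, 0, 0, 0, -0.0002, -0.0009, -0.0135, 0, 0, 0],
)

```text
clock: 6.55
eef_pos: [614.2, -229.6, 130.1]
eef_rot: [-3.141, 0.001, -2.913]
wrist_force: [2.5, -2.7, -0.3]
finger_gap: 9.4
finger_force: 30.0
```

jog_arm(
  plan=[0, 0, -0.0005, 0, 0, 0, 0, 0, -0.001, 0, 0, 0, 0, 0, -0.0015, 0, 0, 0, 0, 0, -0.0015, 0, 0, 0],
)

```text
clock: 6.95
eef_pos: [614.0, -229.5, 128.5]
eef_rot: [-3.141, 0.0, -2.913]
wrist_force: [1.0, -3.9, 1.0]
finger_gap: 9.7
finger_force: 30.0
```

```bash
cat > st.py <<'E'
from cell import manip
import numpy as np; np.set_printoptions(precision=2,suppress=True)
s=manip.read_state(); print(s['clock'],s['eef_pos'],s['eef_rot'],s['wrist_force'],s['moment'],s['finger_gap'],s['finger_force'],s['joints'][5])
E
python3 st.py
```

```text
6.95 [ 614.02 -229.55  128.55] [-3.14  0.   -2.91] [ 0.95 -3.89  0.99] [-0.99 -0.45  0.06] 9.712980895548327 30.000489950180054 -2.212762721008546
```

jog_arm(
  plan=[0.0001, -0.0006, -0.001, 0, 0, 0, 0.0001, -0.0006, -0.002, 0, 0, 0, 0.0001, -0.0006, -0.003, 0, 0, 0, 0.0001, -0.0006, -0.003, 0, 0, 0],
)

```text
clock: 7.35
eef_pos: [614.0, -229.9, 125.2]
eef_rot: [3.142, -0.0, -2.913]
wrist_force: [1.7, -3.5, -0.1]
finger_gap: 9.7
finger_force: 30.0
```

```bash
python3 st.py
```

```text
7.35 [ 614.01 -229.85  125.19] [ 3.14 -0.   -2.91] [ 1.67 -3.48 -0.11] [-0.82 -0.4   0.  ] 9.708607342109772 30.000200271606445 -2.2135396435810777
```

jog_arm(
  plan=[-0.0003, -0.0008, 0, 0, 0, 0, -0.0003, -0.0008, -0.001, 0, 0, 0, -0.0003, -0.0008, -0.002, 0, 0, 0, -0.0003, -0.0008, -0.003, 0, 0, 0, -0.0003, -0.0008, -0.0034, 0, 0, 0, -0.0003, -0.0008, -0.0034, 0, 0, 0],
)

```text
clock: 7.95
eef_pos: [613.7, -230.5, 121.9]
eef_rot: [3.141, -0.0, -2.913]
wrist_force: [-0.9, -1.1, 0.0]
finger_gap: 10.3
finger_force: 30.0
```

```bash
python3 st.py
```

```text
7.95 [ 613.68 -230.53  121.87] [ 3.14 -0.   -2.91] [-0.9  -1.13  0.01] [-0.09 -0.09  0.06] 10.281521669328473 29.999810457229614 -2.2148152970235264
```

jog_arm(
  plan=[0, 0, -0.0005, 0, 0, 0, 0, 0, -0.001, 0, 0, 0, 0, 0, -0.001, 0, 0, 0],
)

```text
clock: 8.25
eef_pos: [613.7, -230.6, 120.9]
eef_rot: [3.141, -0.0, -2.913]
wrist_force: [-0.4, -0.9, -0.3]
finger_gap: 9.5
finger_force: 30.0
```

```bash
python3 st.py
```

```text
8.25 [ 613.73 -230.59  120.95] [ 3.14 -0.   -2.91] [-0.35 -0.89 -0.29] [-0.08 -0.16  0.  ] 9.473672216850154 29.9998676776886 -2.2148306135956766
```

jog_arm(
  plan=[0, 0, -0.0005, 0, 0, 0, 0, 0, -0.001, 0, 0, 0, 0, 0, -0.0015, 0, 0, 0, 0, 0, -0.0015, 0, 0, 0],
)

```text
clock: 8.65
eef_pos: [613.8, -230.6, 119.5]
eef_rot: [3.142, -0.0, -2.913]
wrist_force: [0.0, -0.5, -0.7]
finger_gap: 9.8
finger_force: 30.0
```

```bash
python3 st.py
```

```text
8.65 [ 613.76 -230.59  119.46] [ 3.14 -0.   -2.91] [ 0.04 -0.45 -0.68] [-0.02 -0.16 -0.05] 9.758062788544937 29.999893605709076 -2.2148425349071066
```

```bash
python3 look.py 3 >/dev/null; python3 ov.py 3 613.8 -230.6 119.5 0.2297 613.8 -230.5
```

```text
(no output)
```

View pics/ov3.png

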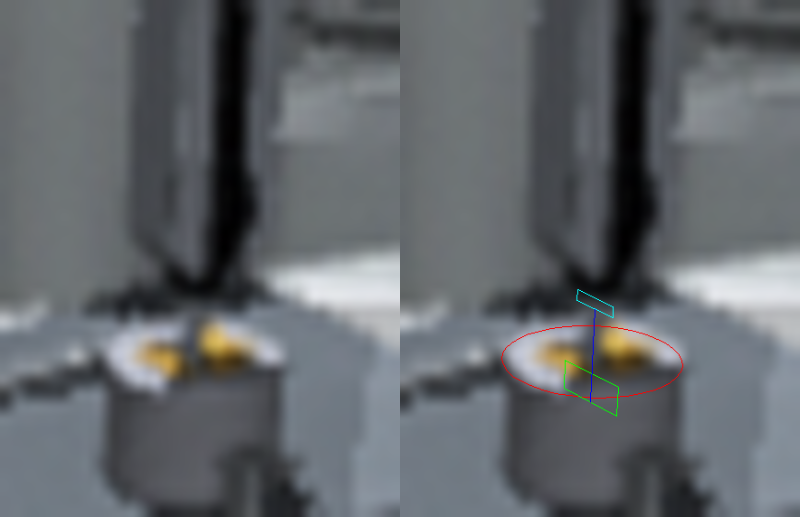

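The key is inside the keyway and centred, with the fingertips still about 25 mm above the face. I'll carry on gently.

jog_arm(
  plan=[0, 0, -0.0005, 0, 0, 0, 0, 0, -0.001, 0, 0, 0, 0, 0, -0.0015, 0, 0, 0, 0, 0, -0.002, 0, 0, 0, 0, 0, -0.002, 0, 0, 0],
)

```text
clock: 9.25
eef_pos: [613.8, -230.6, 117.4]
eef_rot: [3.142, -0.0, -2.913]
wrist_force: [0.0, 0.1, 0.6]
finger_gap: 9.7
finger_force: 30.0
```

```bash
python3 st.py
```

```text
9.25 [ 613.75 -230.61  117.44] [ 3.14 -0.   -2.91] [0.04 0.05 0.59] [-0.07 -0.1  -0.04] 9.659525310452764 29.999949038028717 -2.214807449064519
```

jog_arm(
  plan=[0, 0, -0.0007, 0, 0, 0, 0, 0, -0.0014, 0, 0, 0, 0, 0, -0.002, 0, 0, 0, 0, 0, -0.0025, 0, 0, 0, 0, 0, -0.003, 0, 0, 0, 0, 0, -0.003, 0, 0, 0],
)

```text
clock: 9.85
eef_pos: [613.8, -230.6, 114.5]
eef_rot: [-3.142, -0.0, -2.913]
wrist_force: [0.3, -1.2, -0.5]
finger_gap: 9.8
finger_force: 30.0
```

```bash
python3 st.py
```

```text
9.85 [ 613.77 -230.63  114.49] [-3.14 -0.   -2.91] [ 0.27 -1.2  -0.53] [-0.16 -0.26 -0.04] 9.802903853102046 29.999968707561493 -2.2147984498970623
```

jog_arm(
  plan=[0, 0, -0.0007, 0, 0, 0, 0, 0, -0.0014, 0, 0, 0, 0, 0, -0.002, 0, 0, 0, 0, 0, -0.0025, 0, 0, 0, 0, 0, -0.003, 0, 0, 0, 0, 0, -0.003, 0, 0, 0],
)

```text
clock: 10.45
eef_pos: [613.8, -230.7, 111.5]
eef_rot: [-3.141, 0.0, -2.913]
wrist_force: [0.5, -1.9, 0.4]
finger_gap: 9.6
finger_force: 30.0
```

```bash
python3 st.py
```

```text
10.45 [ 613.78 -230.69  111.49] [-3.14  0.   -2.91] [ 0.49 -1.93  0.37] [-0.32 -0.27 -0.04] 9.591012764525676 30.000138580799103 -2.2147981947751023
```

jog_arm(
  plan=[0, -0.0003, -0.0007, 0, 0, 0, 0, -0.0003, -0.0014, 0, 0, 0, 0, -0.0003, -0.002, 0, 0, 0, 0, -0.0003, -0.0025, 0, 0, 0, 0, -0.0003, -0.003, 0, 0, 0, 0, -0.0003, -0.003, 0, 0, 0],
)

```text
clock: 11.05
eef_pos: [613.7, -230.9, 108.4]
eef_rot: [3.141, -0.0, -2.913]
wrist_force: [0.1, -0.8, -0.2]
finger_gap: 9.8
finger_force: 30.0
```

```bash
python3 st.py
```

```text
11.05 [ 613.75 -230.85  108.41] [ 3.14 -0.   -2.91] [ 0.12 -0.76 -0.25] [-0.06 -0.2   0.04] 9.822304810598512 29.999940991401672 -2.2152180982105816
```

Depth is about 22.5 mm and still moving freely. Next is the last stretch to the collar.

jog_arm(
  plan=[0, 0, -0.0007, 0, 0, 0, 0, 0, -0.0014, 0, 0, 0, 0, 0, -0.002, 0, 0, 0, 0, 0, -0.0025, 0, 0, 0, 0, 0, -0.003, 0, 0, 0, 0, 0, -0.003, 0, 0, 0],
)

```text
clock: 11.65
eef_pos: [613.7, -230.9, 105.5]
eef_rot: [3.142, -0.0, -2.913]
wrist_force: [0.2, -0.4, -0.8]
finger_gap: 10.0
finger_force: 30.0
```

```bash
python3 st.py
```

```text
11.65 [ 613.75 -230.88  105.53] [ 3.14 -0.   -2.91] [ 0.17 -0.35 -0.77] [-0.01 -0.19 -0.03] 10.043309797048499 29.999735355377197 -2.2152693999725446
```

jog_arm(
  plan=[0, 0, -0.0003, 0, 0, 0, 0, 0, -0.0006, 0, 0, 0, 0, 0, -0.001, 0, 0, 0, 0, 0, -0.001, 0, 0, 0],
)

```text
clock: 12.05
eef_pos: [613.9, -230.9, 105.4]
eef_rot: [-3.141, 0.0, -2.913]
wrist_force: [-3.2, 0.8, 7.7]
finger_gap: 9.9
finger_force: 30.0
```

```bash
python3 st.py
```

```text
12.05 [ 613.88 -230.92  105.38] [-3.14  0.   -2.91] [-3.16  0.82  7.71] [ 0.33  0.54 -0.01] 9.947017165957869 30.001531541347504 -2.215230622395225
```

Contact at TCP z = 105.4 mm with 7.7 N, so the collar is on the face. I'll ease off and begin the clockwise turn in stages, watching the forces.

jog_arm(
  plan=[0, 0, 0.0005, 0, 0, 0, 0, 0, 0.0006, 0, 0, 0, 0, 0, 0.0006, 0, 0, -4, 0, 0, 0.0006, 0, 0, -8, 0, 0, 0.0006, 0, 0, -12, 0, 0, 0.0006, 0, 0, -16, 0, 0, 0.0006, 0, 0, -16, 0, 0, 0.0006, 0, 0, -16],
)

```text
clock: 12.85
eef_pos: [614.0, -231.0, 105.5]
eef_rot: [-3.141, 0.001, 3.093]
wrist_force: [0.2, 0.5, 5.5]
finger_gap: 9.8
finger_force: 30.0
```

```bash
python3 st.py
```

```text
12.85 [ 614.04 -230.99  105.46] [-3.14  0.    3.09] [0.23 0.46 5.48] [ 0.07 -0.19  0.04] 9.817988356462108 30.00115066766739 -1.938025972441414
```

jog_arm(
  plan=[0, 0, 0, 0, 0, -4, 0, 0, 0, 0, 0, -8, 0, 0, 0, 0, 0, -12, 0, 0, 0, 0, 0, -16, 0, 0, 0, 0, 0, -20, 0, 0, 0, 0, 0, -24, 0, 0, 0, 0, 0, -24],
)

```text
clock: 13.55
eef_pos: [614.1, -230.8, 105.4]
eef_rot: [3.141, 0.001, 2.672]
wrist_force: [0.2, 1.6, 4.1]
finger_gap: 9.7
finger_force: 30.0
```

```bash
python3 st.py
```

```text
13.55 [ 614.07 -230.82  105.43] [3.14 0.   2.67] [0.17 1.57 4.06] [ 0.21 -0.25  0.07] 9.743743875409463 30.001558363437653 -1.516607079379091
```

jog_arm(
  plan=[0, 0, 0, 0, 0, -4, 0, 0, 0, 0, 0, -8, 0, 0, 0, 0, 0, -12, 0, 0, 0, 0, 0, -16, 0, 0, 0, 0, 0, -20, 0, 0, 0, 0, 0, -24, 0, 0, 0, 0, 0, -28, 0, 0, 0, 0, 0, -32, 0, 0, 0, 0, 0, -36, 0, 0, 0, 0, 0, -40, 0, 0, 0, 0, 0, -44, 0, 0, 0, 0, 0, -46, 0, 0, 0, 0, 0, -46, 0, 0, 0, 0, 0, -46],
)

```text
clock: 14.95
eef_pos: [614.6, -230.4, 105.5]
eef_rot: [3.14, 0.0, 1.872]
wrist_force: [4.5, 3.4, 3.8]
finger_gap: 9.7
finger_force: 30.0
```

```bash
python3 st.py
```

```text
14.95 [ 614.58 -230.38  105.46] [3.14 0.   1.87] [4.54 3.38 3.83] [ 0.69 -1.03  0.09] 9.720688323527803 30.0020894408226 -0.7162137808250894
```

jog_arm(
  plan=[0.0008, 0.0006, 0, 0, 0, 0, 0.0008, 0.0006, 0, 0, 0, -2, 0.0008, 0.0006, 0, 0, 0, -4, 0.0008, 0.0006, 0, 0, 0, -6, 0.0008, 0.0006, 0, 0, 0, -8, 0.0008, 0.0006, 0, 0, 0, -8, 0.0008, 0.0006, 0, 0, 0, -8],
  force=40,
)

```text
clock: 15.65
eef_pos: [614.9, -230.3, 105.5]
eef_rot: [3.141, 0.0, 1.731]
wrist_force: [0.7, 0.8, 5.5]
finger_gap: 9.9
finger_force: 40.0
```

```bash
python3 st.py
```

```text
15.65 [ 614.87 -230.28  105.46] [3.14 0.   1.73] [0.69 0.79 5.54] [ 0.29 -0.35  0.17] 9.898864206702932 40.00734865665436 -0.5749167242964597
```

jog_arm(
  plan=[0, 0, 0, 0, 0, -2, 0, 0, 0, 0, 0, -2, 0, 0, 0, 0, 0, -2],
)

```text
clock: 15.95
eef_pos: [614.9, -230.3, 105.5]
eef_rot: [3.141, 0.0, 1.697]
wrist_force: [1.9, 0.6, 5.6]
finger_gap: 9.8
finger_force: 40.0
```

```bash
python3 st.py; python3 look.py 4 >/dev/null; python3 ov.py 4 614.9 -230.3 105.5 -1.41 614.8 -230.4
```

```text
15.95 [ 614.9  -230.25  105.45] [3.14 0.   1.7 ] [1.93 0.62 5.6 ] [ 0.25 -0.37  0.33] 9.77903014986622 40.033727288246155 -0.5401615527221733
```

View pics/ov4.png

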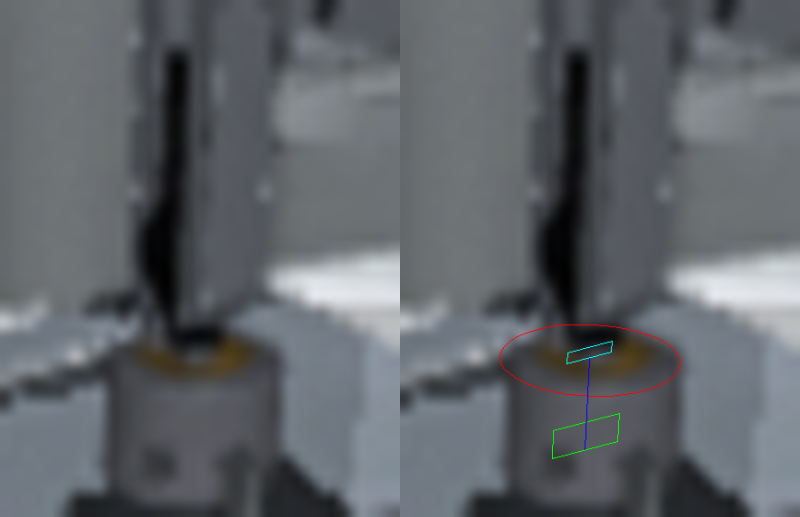

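The finger has swung from (235,470) to the dark spot at (157,463), which is where a latch drawn by about 1 rad should appear. The moment also rose sharply, so it's at the stop. I'll ease by 1°, settle, check and hand in.

jog_arm(
  plan=[0, 0, 0, 0, 0, 1, 0, 0, 0, 0, 0, 1, 0, 0, 0, 0, 0, 1, 0, 0, 0, 0, 0, 1, 0, 0, 0, 0, 0, 1],
)

```text
clock: 16.55
eef_pos: [614.9, -230.3, 105.4]
eef_rot: [3.141, 0.0, 1.714]
wrist_force: [2.0, 1.6, 5.3]
finger_gap: 10.0
finger_force: 40.0
```

```bash
python3 st.py; python3 -c "
from cell import manip; print(manip.sign_off())"
```

```text
16.55 [ 614.89 -230.28  105.45] [3.14 0.   1.71] [1.99 1.6  5.28] [ 0.2  -0.4   0.22] 9.993099859449147 40.01520752906799 -0.5575436787554292
the job is handed in; nothing more can be done
None
```

The round-bowed key is home in the lock and turned clockwise to the stop, and the gripper is still holding it there at 40 N; I handed the job in at 16.6 s, and sign-off returned no verdict. It met no pin resistance, so no to-and-fro turning was needed.

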